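# Click the bench pin into the quick-change mount and prove the catch

### The job

Fit the wooden bench pin (the V-notched block, not the plain steel one) in the quick-change mount: slide its steel tang into the mouth and push it in, without forcing it, past both notches until it is fully home and the sprung catch has clicked down into the last notch. Then tug it back with a light but definite pull, about one kilogram, to prove that the catch holds, and let go, leaving it caught there. Ramming the end stop or hauling on the catch with more than two kilograms bends them, so feel your way, and leave the other things on the bench where they are.

Things in the scene. Friction and masses are not known exactly. Their poses are not given: they have to be found in the camera images.
- pin: The bench pin, about 0.2 kg: pale hardwood block 90 mm long (x), 50 wide (y), 25 high (z), V-notch in its -x end; from x = -10 to 45 mm it is a plain block with parallel sides, to be gripped across its 50 mm width. A flat steel tang sticks out of its +x face. Origin: centre of the block's underside; z up. Lies flat on the bench at the start, to the robot's left or right.
- pin_tang (a point): Where the tang leaves the pin's wood: x = 45 mm, at the underside. Tang 28 mm wide, 10 thick, underside level with the wood's. It sticks out 81 to 95 mm: clamped in a slot under the screw on top, it differs each time and is not measured. Its last 10 mm taper to a tip 20 wide and 4 thick (3 to 7 mm above the underside).
- pin_notches (a point): Point on the pin 80 mm from its origin along +x, at the top of the tang (10 mm up), about where the notches are: two square ones across the top, each 12 mm long and 5 deep. Measured back from the tang's tip they lie at 14 to 26 mm (first) and 40 to 52 mm (the last notch, nearer the wood).
- mount: The quick-change mount, bolted to the bench: grey block 96 mm long (x = -43 to 53 mm), 76 wide, 42 high, with 8 mm high foot flanges out to 120 mm width and a channel open at its -x face, which faces the robot more or less. Origin: on the underside, mid width; +x is the way the tang is pushed in. Ears and catch stand up to 60 mm above the bench.
- mount_mouth (a point): Middle of the channel's mouth, on its floor: mount x = -43 mm, 20 mm above the bench. The channel is 30 mm wide and 12 high under two lips, open above in a 20 mm slot.
- stop: Dark steel end stop across the channel's far end, fixed to the mount; origin on its near face (mount x = 40 mm) at floor height, axes as the mount's. Fully home the tang's tip meets it, the wood then stands 2 to 16 mm off the mouth (pin origin at mount x = -86 to -100 mm), and about 3 mm of play are left before the catch bites in the last notch. In the first notch the pin is 23 to 29 mm short of home.
- pawl: The sprung catch: dark steel lever 36 mm long, 14 wide, with a thumb tab, in the slot over the channel. Origin on its hinge (mount x = -34 mm, 40 mm up); nose to mount +x. Upright z = down (at the start and in a notch). The tang itself lifts the nose 4 mm (0.13 rad) on a push of about 3 to 7 N at each tooth, then it clicks down. On a pull back its square end (mount x = -3 mm) blocks the tang.
- anvil: Not wanted, leave alone: plain steel bench block 60 x 54 x 28 mm with the same kind of tang, 0.6 kg. Origin: centre of the block's underside, +x along its tang. Lies on the other side from the pin.
- jar: Bystander: small glass jar with white lid, 54 mm across, 70 high, behind the mount; origin at the centre of its underside.
- dapping: Bystander: steel doming cube, 50 mm, beside and behind the mount; origin at the centre of its underside.
- tape: Bystander: white roll, 90 mm across and 45 high; origin at the centre of its underside.
- charcoal: Bystander: black charcoal block 110 x 60 x 30 mm; origin at the centre of its underside.
- pliers: Bystander: small pliers, 130 mm long, lying; origin near the joint.
- hammer: Bystander: small hammer, 220 mm long, lying; origin at mid length.
- brush: Bystander: bench brush, 190 mm long, lying behind the mount; origin at mid length.

How it is judged:
By the outcome, as a careful person would: the job done as asked, in the order asked, and still so for the second after the job is handed in, with the robot touching nothing.
It also fails if it takes over 58 s, if anything falls off the work surface, if the arm or the gripper's body presses on something with over 40 N, if the wrist force passes 120 N, or if a joint passes its speed limit or range.

### The arm

A 6-joint arm with a two-finger parallel gripper is mounted at the origin on the work surface. World frame = base frame: x ahead of the robot, y to its left, z up, the work surface at z = 0. Lengths are in m, angles in rad, forces in N, time in s.
With the tool pointing down it reaches from about 0.4 to 0.825 m from the base axis. Payload 7 kg.
Tool frame: the origin (TCP) lies midway between the tips of the shut fingers; the grasp point (between the pads) lies hold_point_z behind it (hold_point_z is the distance from the TCP to the grasp point, in m); z points along the fingers, y is the direction in which the jaws open and shut (so a half turn about z gives the same grasp; the last joint's range is limited). The gripper opens to 88 mm and grips with 3 to 60 N. Pads are 19 mm wide; open, the fingers measure 130 mm over their backs; the gripper's body (78 mm by 193 mm) begins 47 mm behind the grasp point.
Start: joints at [1.557, 0.359, 0.012, 0, -1.224, -0.288], TCP at [0.201, 0.644, 0.227] pointing down, gripper open.
Joint ranges: [-3.07, 3.07], [-1.43, 2.12], [-1.02, 1.25], [-3.03, 1.67], [-3.05, -0], [-3.03, 3.03]. Speed limits (rad/s): [2.39, 2.39, 3.01, 3.14, 3.14, 3.14].

### API

Orientations are given as [roll, pitch, yaw] about the fixed x, y, z axes, in that order (R = Rz(yaw) Ry(pitch) Rx(roll)).
In Python, from station import * gives the robot as it stands. The module is installed in compiled form; this text tells all that it offers.
- The arm moves only by the tool arm_command, never from a script. Its arguments are lists of equal length, an entry for each row: "fingers": the closure, from -1 (fully open) to 1 (shut); "dp": the shift along the world's x, y, z in m, a list of three; "roll": the turn about the world's z in rad. In form: {"fingers": [fingers, ...], "dp": [[x, y, z], ...], "roll": [roll, ...]}. A call has 1 to 8 rows; each row shifts and turns the pose as measured when the row begins; what a row does not reach is not made up. A row lasts 1/10 s, in which the tool goes at most 50 mm and 8.59 degrees, less where a joint would pass 70% of its speed; a pose out of reach is approached as far as the arm can. A call is refused whole if a number of a shift passes 0.05 or a number of a turn 0.15, either way. A call with a gripper value outside its range is refused whole. The fingers move at their own pace and stop on an object; "newtons" is the grip in N (left out, the last holds). Time passes only in rows, so rows that do not move let the fingers close. It gives the time, the measured TCP pose, the force and the opening at its end, in the units of the state.
- get_state(): the state, without advancing time (a new reading comes with each control period).
- grab_frame(name): name is "scene" or "top"; returns the picture (420x560x3 uint8, blue, green, red); there is no depth.
- calibration(name): a dict with "fx", "fy", "cx", "cy" (pixels), "k1" (the pictures are not rectified: a ray, as slopes to the right and down, at radius r is drawn at 1 + k1 r^2 times it, then the intrinsics apply), "R" (3x3) and "t" (3): a world point X has camera coordinates R X + t. Camera axes: x right, y down, z forward; pixel columns grow to the right and rows downward; lengths in m; the calibration is good to about 2 mm. A picture is of the moment at which its call begins. calibration takes no time and is no camera call.
- job_done(): hands the job in, once; it reports no verdict.
The state is a dict: "t": time; "q": joint angles; "qd": joint speeds; "joint_efforts": joint torques, N m; "eef_pos": TCP position; "ee_rot": TCP orientation; "force": force on the tool from outside, world axes, zero at the start; "moment": the same for the moment, N m; "width": finger opening in m.
Only numpy, scipy, OpenCV 4.12 (cv2) and the standard library are available. Lean on these libraries where they do the work, as an engineer would, in place of code of your own. Each camera call takes 0.05 s, during which the arm holds its last target.

## Working session

There is one attempt and no reset: what is moved stays moved. The work goes in short steps, Python scripts to look and compute and a tool call to move; the robot and the scene stay as the last step left them, time stands still between calls to the robot, and variables do not carry over. Pictures are saved under pics/ and viewed, and the job is handed in when it is done.

Besides the shell and the picture viewer there is one more tool, called after ">>>" as name(argument=value, ...) on one line, values as JSON. arm_command: Moves the arm, as the interface text tells. Its arguments: {"type":"object","properties":{"fingers":{"type":"array"},"dp":{"type":"array"},"roll":{"type":"array"},"newtons":{"type":"number"}},"required":["fingers","dp","roll"]}

```bash
mkdir -p pics; cat > h.py <<'E'
from station import *
import numpy as np, cv2
def save(n,f): cv2.imwrite('pics/'+f,n)
def proj(name,X):
    c=calibration(name);p=np.array(c['R'])@np.array(X)+np.array(c['t']);s=p[:2]/p[2];s=s*(1+c['k1']*(s@s))
    return np.array([c['fx']*s[0]+c['cx'],c['fy']*s[1]+c['cy']])
def ray(name,u,v):
    c=calibration(name);d=np.array([(u-c['cx'])/c['fx'],(v-c['cy'])/c['fy']]);s=d.copy()
    for _ in range(30): s=d/(1+c['k1']*(s@s))
    R=np.array(c['R']);o=-R.T@np.array(c['t']);return o,R.T@np.array([s[0],s[1],1])
def pix(name,u,v,z=0):
    o,d=ray(name,u,v);return o+d*(z-o[2])/d[2]
E
python3 - <<'E'
from h import *
s=get_state();print(s)
for n in('scene','top'):
    save(grab_frame(n),n+'0.png');print(calibration(n))
E
```

```text
{'t': 0.0, 'q': array([ 1.55709020e+00,  3.59394353e-01,  1.10802958e-02, -3.20900329e-04,
       -1.22410395e+00, -2.88101643e-01]), 'qd': array([ 0.00073216, -0.00014467,  0.00077613,  0.00037259,  0.0010669 ,
       -0.00083468]), 'joint_efforts': array([ 8.45148634e-05, -5.82722747e+01,  2.93042600e+01,  6.99670047e+00,
        6.81356833e-03, -1.50049505e-04]), 'eef_pos': array([0.20053155, 0.64402573, 0.22563246]), 'ee_rot': array([ 3.13995209e+00, -1.71577765e-04, -3.01916910e-01]), 'force': array([-0.89460843,  0.05570917,  0.01127175]), 'moment': array([ 0.02397359, -0.07004954, -0.00570398]), 'width': 0.08775832593599249}
{'fx': 501.3217959143781, 'fy': 501.3217959143781, 'cx': 273.57223900825005, 'cy': 211.78664573694653, 'k1': 0.05821389994861622, 'R': array([[ 0.75778963,  0.65249641,  0.00181683],
       [ 0.34289557, -0.39585652, -0.85189216],
       [-0.55513737,  0.64617803, -0.5237141 ]]), 't': array([-0.45234756, -0.15375988,  1.65863217])}
{'fx': 453.95856192140417, 'fy': 453.95856192140417, 'cx': 274.3119230324262, 'cy': 206.9696944303488, 'k1': 0.01688025166266461, 'R': array([[-5.66312396e-04, -9.99995117e-01, -3.07322989e-03],
       [-9.96198588e-01,  8.31864429e-04, -8.71073001e-02],
       [ 8.71094313e-02,  3.01221733e-03, -9.96194195e-01]]), 't': array([0.00733197, 0.61983588, 1.20623044])}
```

View pics/scene0.png

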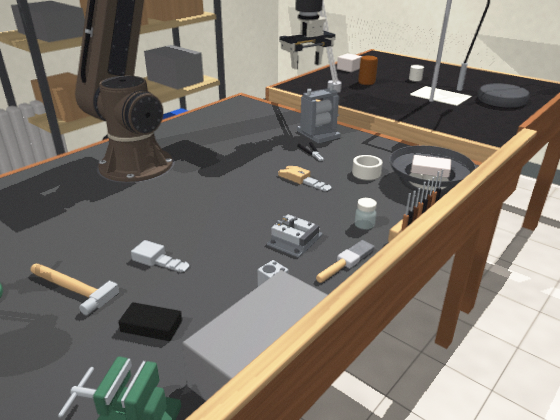

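View pics/top0.png

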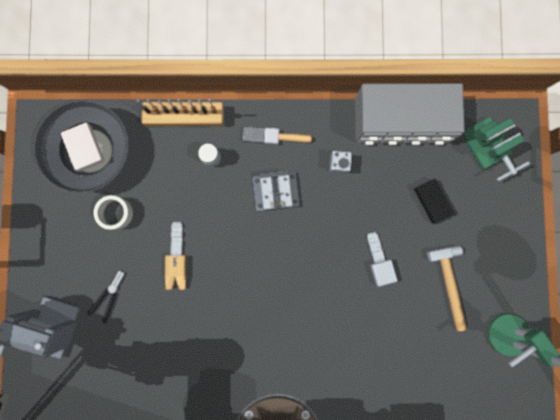

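The top view shows the pin at about (175,262) with its tang pointing up to (177,225), the mount at (276,190), and the anvil at (381,262) on the right. I'll enlarge the crops next.

```bash
python3 - <<'E'
from h import *
t=cv2.imread('pics/top0.png');s=cv2.imread('pics/scene0.png')
def crop(im,x,y,w,h,k,f):
    c=cv2.resize(im[y:y+h,x:x+w],None,fx=k,fy=k,interpolation=cv2.INTER_CUBIC);save(c,f)
crop(t,150,210,60,90,6,'c1.png');crop(t,240,160,75,60,8,'c2.png');crop(s,265,150,75,50,8,'c3.png');crop(s,260,205,70,55,8,'c4.png')
E
```

```text
(no output)
```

View pics/c1.png

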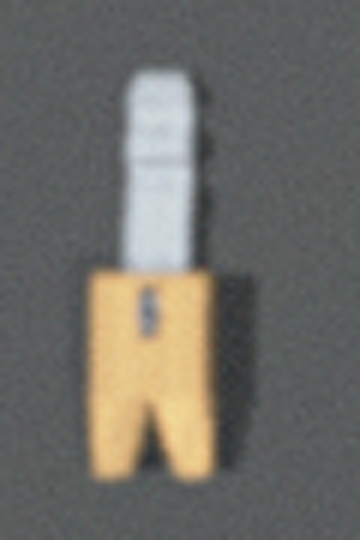

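View pics/c2.png

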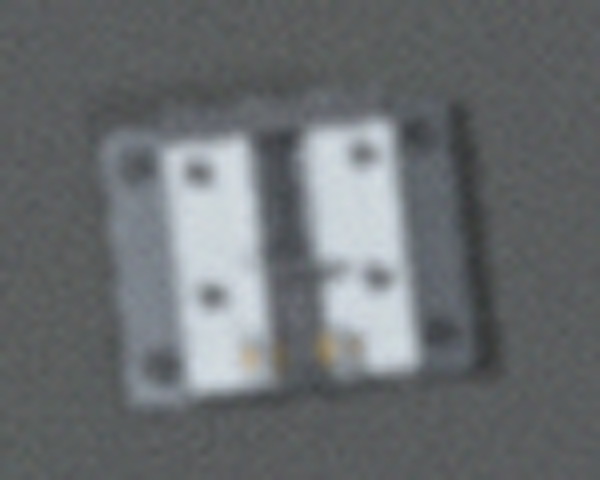

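View pics/c3.png

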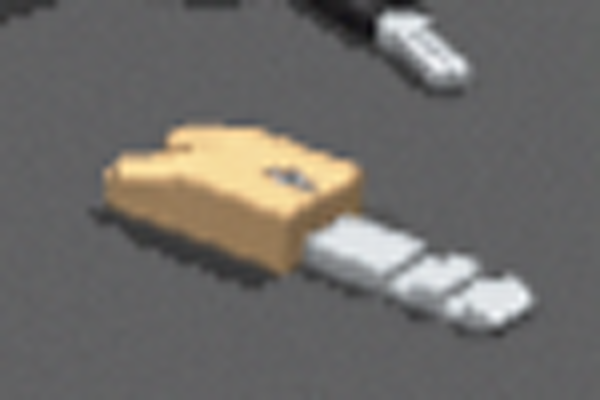

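View pics/c4.png

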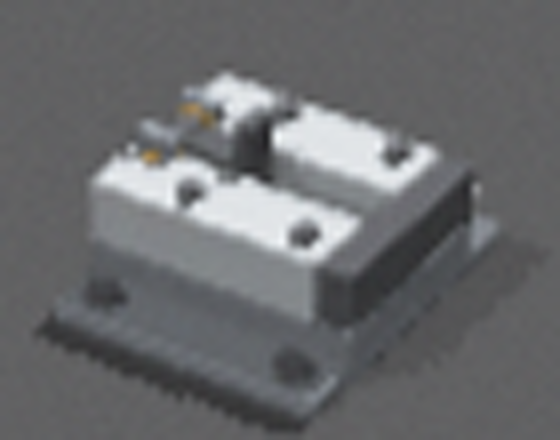

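```bash
cat > fit.py <<'E'
from h import *
from scipy.optimize import least_squares
def fit(obs,x0):
    def P(p,l): c,s=np.cos(p[2]),np.sin(p[2]); return [p[0]+c*l[0]-s*l[1],p[1]+s*l[0]+c*l[1],l[2]]
    f=lambda p:np.concatenate([proj(n,P(p,l))-np.array(uv) for n,l,uv in obs])
    r=least_squares(f,x0,loss='soft_l1');return r.x,f(r.x).reshape(-1,2)
def cc(U,V,k,x,y): return [(U+.5)/k-.5+x,(V+.5)/k-.5+y]
a=lambda U,V:cc(U,V,6,150,210); b=lambda U,V:cc(U,V,8,240,160); c=lambda U,V:cc(U,V,8,265,150); d=lambda U,V:cc(U,V,8,260,205)
if __name__=='__main__':
    np.set_printoptions(precision=4,suppress=True)
    pin=[('top',(.045,.025,.025),a(89,271)),('top',(.045,-.025,.025),a(214,270)),('top',(-.045,-.025,.025),a(215,477)),('top',(-.045,.025,.025),a(92,479)),
     ('scene',(.045,-.025,.025),c(288,216)),('scene',(.045,.025,.025),c(360,168)),('scene',(.045,-.025,0),c(290,275)),('scene',(-.045,-.025,.025),c(105,175))]
    print(fit(pin,[.7,.2,0]))
    m=[('top',(-.043,.038,.042),b(189,392)),('top',(-.043,-.038,.042),b(420,370)),('top',(.04,.038,.042),b(163,146)),('top',(.04,-.038,.042),b(392,122)),
     ('scene',(-.043,-.038,.042),d(92,182)),('scene',(.040,-.038,.042),d(318,264)),('scene',(-.043,.038,.042),d(226,73)),('scene',(.04,.038,.042),d(436,152)),
     ('top',(-.043,.06,.008),b(130,408))]
    print(fit(m,[.7,.0,0]))
    print(pix('top',*a(160,70),.007))
E
python3 fit.py
```

```text
(array([0.4448, 0.2739, 0.0411]), array([[ 0.8913,  0.844 ],
       [-1.3748,  0.2195],
       [-0.755 , -0.5009],
       [ 1.0517, -0.0263],
       [ 0.2055,  0.5789],
       [ 0.5596,  0.7587],
       [-0.2921,  0.3991],
       [-0.0961, -2.5621]]))
(array([0.6609, 0.0032, 0.1091]), array([[ 0.1721,  0.1008],
       [-0.5536, -0.2458],
       [ 0.1185,  0.3873],
       [-0.5195,  0.3206],
       [-0.0113,  0.0782],
       [-0.3535,  0.4504],
       [-0.3094,  0.627 ],
       [ 0.7064,  0.5206],
       [-0.0511,  0.0017]]))
[0.5824 0.277  0.007 ]
```

```bash
cat > ov.py <<'E'
from h import *
def ov(name,img,pose,polys,box,k,f):
    x,y,w,h=box;c=cv2.resize(img[y:y+h,x:x+w],None,fx=k,fy=k,interpolation=cv2.INTER_CUBIC)
    C,S=np.cos(pose[2]),np.sin(pose[2])
    for P in polys:
        q=[]
        for l in P:
            u=proj(name,[pose[0]+C*l[0]-S*l[1],pose[1]+S*l[0]+C*l[1],l[2]+(pose[3] if len(pose)>3 else 0)])
            q.append((u-[x,y]+.5)*k-.5)
        cv2.polylines(c,[np.round(q).astype(int)],True,(0,0,255),1)
    save(c,f)
def pinpolys(L=.088):
    e=.045+L
    return [[(.045,.025,.025),(.045,-.025,.025),(-.045,-.025,.025),(-.045,.025,.025)],[(.045,.025,0),(.045,-.025,0),(-.045,-.025,0),(-.045,.025,0)],
     [(.045,.014,.01),(e-.01,.014,.01),(e,.01,.007),(e,-.01,.007),(e-.01,-.014,.01),(.045,-.014,.01)],
     [(e-.014,.014,.01),(e-.014,-.014,.01),(e-.026,-.014,.01),(e-.026,.014,.01)],[(e-.04,.014,.01),(e-.04,-.014,.01),(e-.052,-.014,.01),(e-.052,.014,.01)]]
E
cat >o1.py <<'E'
from ov import *
import sys
p=list(map(float,sys.argv[1:4]));L=float(sys.argv[4])
ov('top',cv2.imread('pics/top0.png'),p,pinpolys(L),(150,210,60,90),6,'o1%s.png'%sys.argv[5])
ov('scene',cv2.imread('pics/scene0.png'),p,pinpolys(L),(265,150,75,50),8,'o2%s.png'%sys.argv[5])
E
python3 o1.py .4448 .2739 .0 .09 a
python3 - <<'E'
import cv2,numpy as np
a=cv2.imread('pics/o1a.png');b=cv2.imread('pics/o2a.png')[:,:420]
E
```

```text
(no output)
```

View pics/o1a.png

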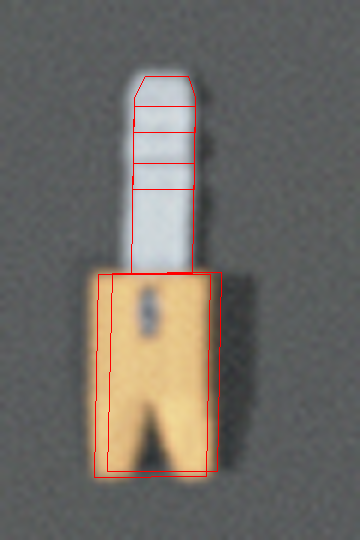

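View pics/o2a.png

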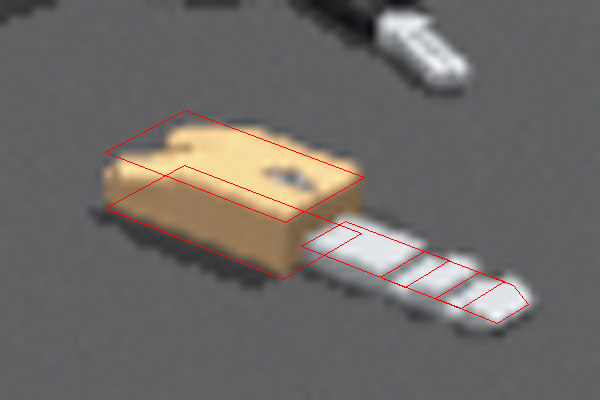

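```bash
cat > edge.py <<'E'
from h import *
# subpixel half-level edges along rows of top image
def rows(img,r0,r1,c0,c1,ch):
    out=[]
    for r in range(r0,r1):
        p=ch(img[r,c0:c1].astype(float)); i=np.argmax(p); 
        pk=np.median(np.sort(p)[-6:]); bg=np.median(np.sort(p)[:6]); h=(pk+bg)/2
        idx=np.where(p>h)[0]; a,b=idx[0],idx[-1]
        if a==0 or b==len(p)-1: continue
        L=a-1+(h-p[a-1])/(p[a]-p[a-1]); R=b+(p[b]-h)/(p[b]-p[b+1])
        out.append((r,c0+L,c0+R))
    return out
if __name__=='__main__':
    img=cv2.imread('pics/top0.png')
    for r,L,R in rows(img,223,256,160,200,lambda x:x[:,0]):
        m=pix('top',(L+R)/2,r,.01);print(r,round(L,2),round(R,2),m.round(4))
    print()
    for r,L,R in rows(img,255,290,155,198,lambda x:x[:,2]):
        m=pix('top',(L+R)/2,r,.025);print(r,round(L,2),round(R,2),m.round(4))
E
python3 edge.py
```

```text
223 171.64 180.63 [0.5774 0.2765 0.01  ]
224 171.31 181.14 [0.5746 0.2762 0.01  ]
225 170.96 181.29 [0.5719 0.2765 0.01  ]
226 170.69 181.39 [0.5691 0.2766 0.01  ]
227 170.86 181.5 [0.5664 0.2762 0.01  ]
228 170.85 181.59 [0.5637 0.276  0.01  ]
229 170.88 181.66 [0.5609 0.2758 0.01  ]
230 170.91 181.61 [0.5582 0.2758 0.01  ]
231 170.89 181.52 [0.5554 0.2759 0.01  ]
232 170.65 181.41 [0.5527 0.2764 0.01  ]
233 170.5 181.32 [0.55   0.2766 0.01  ]
234 170.38 181.31 [0.5472 0.2768 0.01  ]
235 170.38 181.34 [0.5445 0.2767 0.01  ]
236 170.38 181.41 [0.5418 0.2765 0.01  ]
237 170.6 181.43 [0.539  0.2761 0.01  ]
238 170.8 181.51 [0.5363 0.2757 0.01  ]
239 170.9 181.58 [0.5336 0.2754 0.01  ]
240 170.79 181.54 [0.5308 0.2756 0.01  ]
241 170.66 181.47 [0.5281 0.2758 0.01  ]
242 170.52 181.4 [0.5254 0.276  0.01  ]
243 170.57 181.29 [0.5226 0.2761 0.01  ]
244 170.53 181.34 [0.5199 0.276  0.01  ]
245 170.44 181.19 [0.5172 0.2763 0.01  ]
246 170.33 181.08 [0.5145 0.2765 0.01  ]
247 170.26 181.02 [0.5117 0.2766 0.01  ]
248 170.22 181.1 [0.509  0.2765 0.01  ]
249 170.18 180.95 [0.5063 0.2768 0.01  ]

[... 970 characters left out ...]
0.025 ]
273 164.35 184.2 [0.4422 0.2757 0.025 ]
274 164.34 184.26 [0.4396 0.2756 0.025 ]
275 164.3 184.37 [0.4369 0.2754 0.025 ]
276 164.21 184.52 [0.4342 0.2753 0.025 ]
277 164.26 184.61 [0.4316 0.275  0.025 ]
278 164.36 184.65 [0.4289 0.2748 0.025 ]
279 164.37 184.72 [0.4263 0.2747 0.025 ]
280 164.39 184.99 [0.4236 0.2742 0.025 ]
281 164.46 184.98 [0.421  0.2741 0.025 ]
282 164.48 185.01 [0.4183 0.274  0.025 ]
283 164.47 185.01 [0.4157 0.2739 0.025 ]
284 164.5 184.98 [0.413  0.2739 0.025 ]
285 164.65 185.02 [0.4104 0.2736 0.025 ]
286 164.69 185.01 [0.4077 0.2735 0.025 ]
287 164.75 185.02 [0.4051 0.2733 0.025 ]
288 165.07 184.69 [0.4024 0.2733 0.025 ]
289 165.13 184.5 [0.3998 0.2734 0.025 ]
```

```bash
python3 o1.py .4445 .2762 .002 .091 b
cat >o2.py <<'E'
from ov import *
import sys
p=list(map(float,sys.argv[1:4]))
R=lambda x0,x1,y0,y1,z:[(x0,y0,z),(x1,y0,z),(x1,y1,z),(x0,y1,z)]
P=[R(-.043,.04,-.038,.038,.042),R(-.043,.053,-.06,.06,.008),R(-.043,.053,-.06,.06,.0),R(-.043,.04,-.01,.01,.042),R(-.043,-.043,-.015,.015,.02)]
ov('top',cv2.imread('pics/top0.png'),p,P,(240,160,75,60),8,'m1%s.png'%sys.argv[4])
ov('scene',cv2.imread('pics/scene0.png'),p,P,(260,205,70,55),8,'m2%s.png'%sys.argv[4])
E
python3 o2.py .6609 .0032 .1091 a
python3 -c "
import cv2,numpy as np
a=[cv2.imread('pics/%s.png'%n) for n in('o1b','o2b','m1a','m2a')]
cv2.imwrite('pics/j1.png',np.hstack([a[0][:,60:280],a[1][:540,80:560] if 0 else cv2.copyMakeBorder(a[1],0,140,0,0,0)[:,:560]]))
cv2.imwrite('pics/j2.png',np.hstack([cv2.resize(x,None,fx=.68,fy=.68) if 0 else x[60:420,90:490] for x in a[2:]]))"
```

```text
(no output)
```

View pics/j1.png

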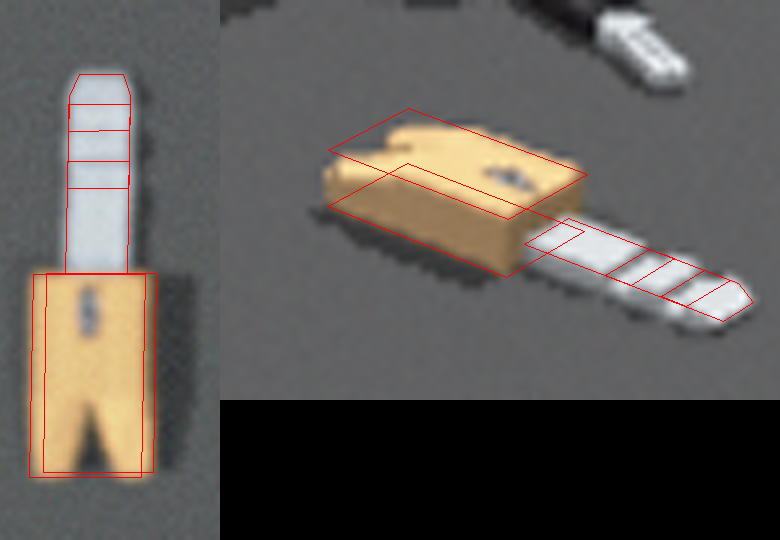

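View pics/j2.png

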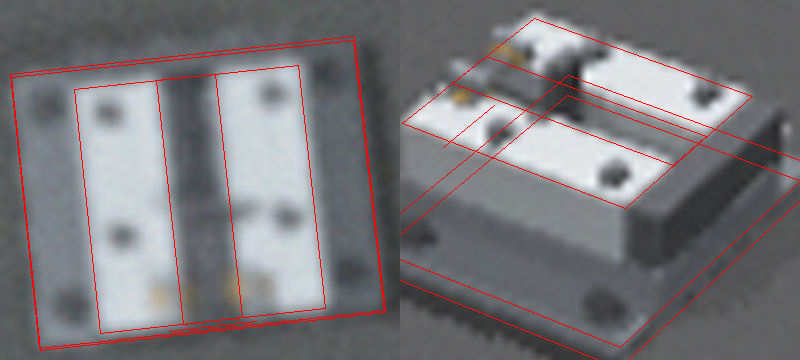

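```bash
python3 - <<'E'
import station
print([ (n,getattr(station,n)) for n in dir(station) if not n.startswith('__')])
E
```

```text
[('Unreachable', <class 'station.Unreachable'>), ('calibration', <function make.<locals>.<lambda> at 0x7f8599740680>), ('get_state', <function make.<locals>.<lambda> at 0x7f85997405e0>), ('grab_frame', <function make.<locals>.drawn_camera at 0x7f85997400e0>), ('hold_point_z', 0.0188), ('job_done', <function connect.<locals>.done at 0x7f85996b7740>)]
```

>>> arm_command(fingers=[-1,-1,-1,-1,-1,-1,-1,-1], dp=[[0.026,-0.037,0],[0.026,-0.037,0],[0.026,-0.037,0],[0.026,-0.037,0],[0.026,-0.037,0],[0.026,-0.037,0],[0.026,-0.037,-0.01],[0.026,-0.037,-0.01]], roll=[0.04,0.04,0.04,0.04,0.04,0.04,0.04,0.03])

```text
t: 0.9
eef_pos: [0.4102, 0.3399, 0.2016]
ee_rot: [3.136, -0.001, 0.028]
force: [1.7, 0.5, 0.1]
width: 0.0876
```

>>> arm_command(fingers=[-1,-1,-1,-1,-1,-1], dp=[[0.025,-0.032,-0.02],[0.024,-0.031,-0.03],[0,0,-0.03],[0,0,-0.03],[0,0,0],[0,0,0]], roll=[-0.01,-0.01,0,0,0,0])

```text
t: 1.5
eef_pos: [0.4625, 0.2672, 0.0882]
ee_rot: [3.135, -0.0, 0.001]
force: [-0.5, 0.1, 0.1]
width: 0.0875
```

>>> arm_command(fingers=[-1,-1,-1], dp=[[-0.003,0.009,-0.01],[0,0,0],[0,0,0]], roll=[0.007,0,0])

```text
t: 1.8
eef_pos: [0.4602, 0.2793, 0.0809]
ee_rot: [3.139, -0.003, 0.011]
force: [0.5, 0.3, -0.1]
width: 0.0878
```

```bash
python3 - <<'E'
from h import *
im=grab_frame('top');s=grab_frame('scene')
a=cv2.resize(im[190:310,110:240],None,fx=3,fy=3,interpolation=cv2.INTER_CUBIC);b=cv2.resize(s[100:220,230:360],None,fx=3,fy=3,interpolation=cv2.INTER_CUBIC)
save(np.hstack([a,b]),'p2.png');st=get_state();print(st['eef_pos'],st['ee_rot'])
E
```

```text
[0.46022386 0.27900603 0.08086345] [ 3.13855352 -0.00330284  0.01032794]
```

View pics/p2.png

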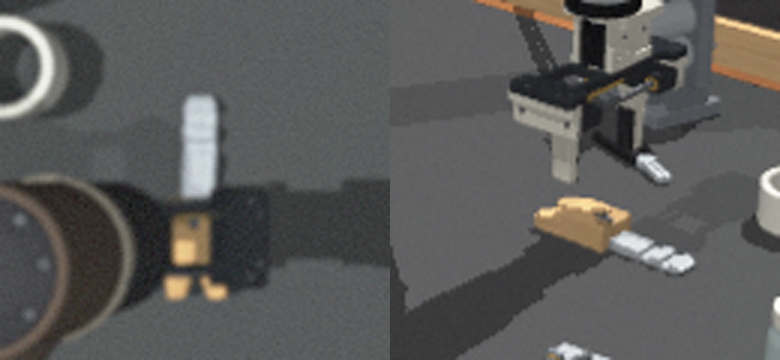

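The gripper straddles the pin: wood at about (190,240) in the left crop, with the jaws on either side. I'll descend.

>>> arm_command(fingers=[-1,-1,-1,-1,-1,-1], dp=[[0,-0.0025,-0.025],[0,0,-0.025],[0,0,-0.012],[0,0,-0.003],[0,0,0],[0,0,0]], roll=[0,0,0,0,0,0])

```text
t: 2.5
eef_pos: [0.4621, 0.2792, 0.0185]
ee_rot: [-3.139, -0.009, 0.012]
force: [0.2, 0.1, 0.7]
width: 0.0876
```

>>> arm_command(fingers=[-1,-1,-1,-1], dp=[[-0.001,-0.002,-0.008],[0,0,-0.004],[0,0,0],[0,0,0]], roll=[0,0,0,0])

```text
t: 2.9
eef_pos: [0.4619, 0.2781, 0.0076]
ee_rot: [-3.136, -0.011, 0.012]
force: [-0.1, 0.6, 0.3]
width: 0.0878
```

>>> arm_command(newtons=15, fingers=[-1,-1,1,1,1,1,1,1], dp=[[0,-0.0015,-0.003],[0,0,0],[0,0,0],[0,0,0],[0,0,0],[0,0,0],[0,0,0],[0,0,0]], roll=[0,0,0,0,0,0,0,0])

```text
t: 3.7
eef_pos: [0.4621, 0.2767, 0.0047]
ee_rot: [-3.135, -0.012, 0.013]
force: [-0.2, -1.0, -1.1]
width: 0.0498
```

>>> arm_command(newtons=45, fingers=[1,1,1,1,1,1,1,1], dp=[[0,0,0],[0,0,0],[0,0,0.01],[0,0,0.02],[0,0,0.02],[0,-0.01,0.01],[0,0,0],[0,0,0]], roll=[0,0,0,0,0,0,0,0])

```text
t: 4.5
eef_pos: [0.4604, 0.2641, 0.0672]
ee_rot: [-3.138, -0.009, 0.012]
force: [0.3, -0.5, -2.0]
width: 0.0498
```

```bash
python3 - <<'E'
from h import *
im=grab_frame('top');s=grab_frame('scene')
a=cv2.resize(im[190:310,110:240],None,fx=3,fy=3,interpolation=cv2.INTER_CUBIC);b=cv2.resize(s[100:220,230:360],None,fx=3,fy=3,interpolation=cv2.INTER_CUBIC)
save(np.hstack([a,b]),'p3.png');st=get_state();print(st['eef_pos'],st['ee_rot'],st['force'],st['width'])
E
```

```text
[0.46021242 0.26398939 0.06669387] [-3.13848182 -0.00836885  0.01183858] [-0.48954538  1.01749822 -1.5708199 ] 0.04956592335147965
```

View pics/p3.png

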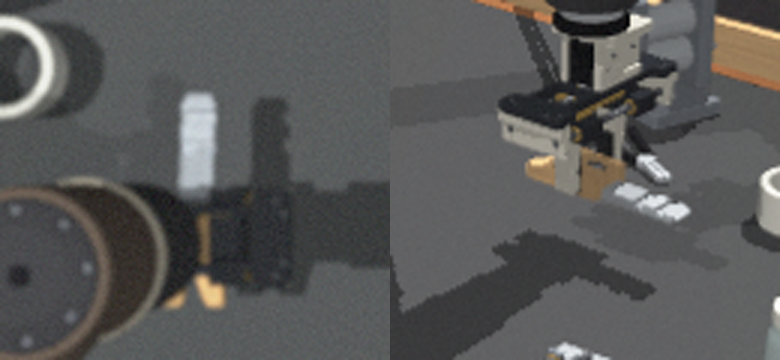

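The pin is lifted and level in the jaws (tang at about (200,145) in the left crop). I'll carry it over to the mouth.

>>> arm_command(fingers=[1,1,1,1,1,1,1,1], dp=[[0.002,-0.02,0],[0.002,-0.033,0],[0.003,-0.035,0],[0.003,-0.035,0],[0.003,-0.035,0],[0.003,-0.035,0],[0.003,-0.035,0],[0.002,-0.025,0]], roll=[0.012,0.012,0.012,0.012,0.012,0.012,0.012,0.012])

```text
t: 5.4
eef_pos: [0.4784, 0.0043, 0.0606]
ee_rot: [3.14, -0.0, 0.118]
force: [-0.3, 1.1, -2.3]
width: 0.0499
```

>>> arm_command(fingers=[1,1,1], dp=[[0,0,0],[0,0,0],[0,0,0]], roll=[0,0,0])

```text
t: 5.7
eef_pos: [0.4768, 0.0011, 0.0585]
ee_rot: [3.139, 0.004, 0.114]
force: [-0.2, 1.2, -1.9]
width: 0.0498
```

>>> arm_command(fingers=[1,1,1,1,1,1], dp=[[0.002,-0.009,-0.008],[0.001,-0.007,-0.01],[0,0,-0.008],[0,0,-0.002],[0,0,0],[0,0,0]], roll=[-0.003,-0.001,0,0,0,0])

```text
t: 6.3
eef_pos: [0.4796, -0.0141, 0.0268]
ee_rot: [3.139, 0.006, 0.113]
force: [-0.0, 0.3, -1.6]
width: 0.0501
```

```bash
cat > look.py <<'E'
from h import *
import sys
im=grab_frame('top');s=grab_frame('scene');n=sys.argv[1]
save(im,'t_%s.png'%n);save(s,'s_%s.png'%n)
a=cv2.resize(im[160:270,230:330],None,fx=4,fy=4,interpolation=cv2.INTER_CUBIC);b=cv2.resize(s[190:300,220:320],None,fx=4,fy=4,interpolation=cv2.INTER_CUBIC)
save(np.hstack([a,b]),'p_%s.png'%n);st=get_state();print(st['t'],st['eef_pos'],st['ee_rot'],st['force'],st['moment'],st['width'])
E
python3 look.py 4
```

```text
6.4 [ 0.47982702 -0.01403481  0.02710054] [3.1388386  0.00547834 0.11301689] [-1.32058607 -0.28691108 -1.23204306] [-0.05878957  0.08644274 -0.00120401] 0.04973529747834584
```

View pics/p_4.png

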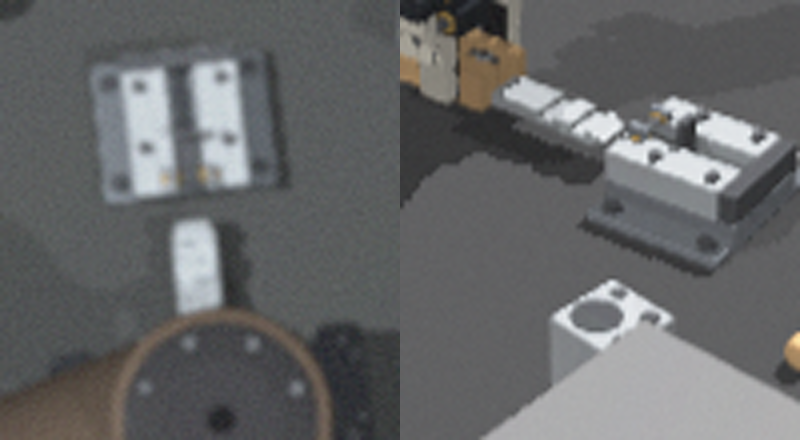

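The tang tip is about 15 mm short of the mouth, at (195,218) in the left crop. I'll measure the tang's centreline against the mount's axis.

```bash
cat > tangline.py <<'E'
from edge import *
import sys
M=np.array([.6609,.0032]);y=.1091;R=np.array([[np.cos(y),np.sin(y)],[-np.sin(y),np.cos(y)]])
im=cv2.imread(sys.argv[1]);r0,r1,z=int(sys.argv[2]),int(sys.argv[3]),float(sys.argv[4])
P=[]
for r,L,Rr in rows(im,r0,r1,262,300,lambda x:x[:,0]):
    a=R@(pix('top',L,r,z)[:2]-M);b=R@(pix('top',Rr,r,z)[:2]-M);P.append(((a+b)/2).tolist()+[a[1]-b[1]]);print(r,(a*1e3).round(1),(b*1e3).round(1))
P=np.array(P);f=np.polyfit(P[:,0],P[:,1],1);print('slope',f[0],'mid at x=-.1',np.polyval(f,-.1),'at -.06',np.polyval(f,-.06),P[:,2].mean())
E
python3 tangline.py pics/t_4.png 213 236 .032 | tail -26
```

```text
214 [-60.    8.1] [-62.1 -11. ]
215 [-62.3  12.1] [-64.8 -10.6]
216 [-64.8  13.9] [-67.6 -10.7]
217 [-67.4  15.2] [-70.4 -11.8]
218 [-70.1  15.8] [-73.2 -12.5]
219 [-72.7  16.6] [-75.9 -12.7]
220 [-75.4  16.9] [-78.7 -12.8]
221 [-78.1  17. ] [-81.4 -12.7]
222 [-80.8  17.4] [-84.1 -12.7]
223 [-83.5  17.5] [-86.8 -12.6]
224 [-86.2  17.4] [-89.5 -12.5]
225 [-88.9  17.5] [-92.2 -12.5]
226 [-91.6  17.8] [-94.9 -12.1]
227 [-94.3  18. ] [-97.6 -12. ]
228 [-97.   17.9] [-100.3  -11.9]
229 [-99.7  18. ] [-103.   -11.7]
230 [-102.4   18.1] [-105.8  -12.4]
231 [-105.1   18.1] [-108.5  -12.4]
232 [-107.8   18. ] [-111.2  -12.3]
233 [-110.5   17.9] [-113.9  -12.3]
234 [-113.3   17.8] [-116.6  -12.1]
235 [-115.9   18.3] [-119.2  -11.5]
slope -0.04703756544394849 mid at x=-.1 0.0027666586708770613 at -.06 0.0008851560531191213 0.02868957373109722
```

```bash
python3 - <<'E'
from ov import *
s=cv2.imread('pics/s_4.png')
C,S=np.cos(.105),np.sin(.105)
p=[.4798-.0176*C,-.0140-.0176*S,.105]
for i,z in enumerate([.0215]):
    ov('scene',s,p+[z],pinpolys(.091),(235,190,60,60),10,'q4.png')
E
```

```text
(no output)
```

View pics/q4.png

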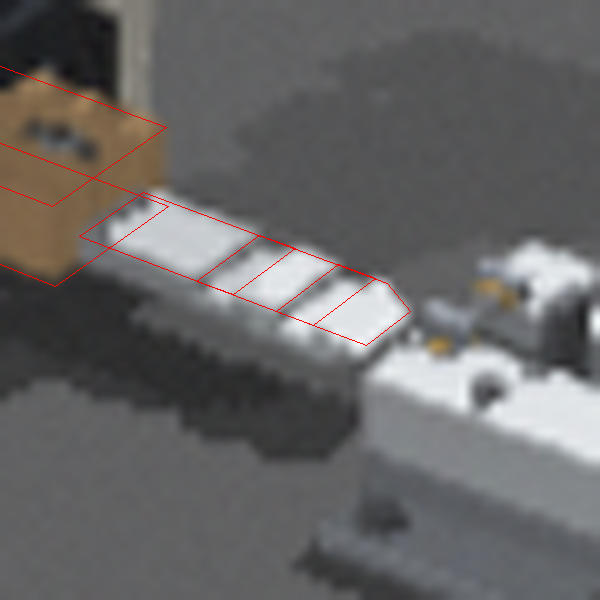

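>>> arm_command(fingers=[1,1,1,1], dp=[[0,-0.0028,-0.0005],[0,0,0],[0,0,0],[0,0,0]], roll=[0.002,0,0,0])

```text
t: 6.8
eef_pos: [0.4805, -0.0167, 0.0275]
ee_rot: [3.139, 0.003, 0.116]
force: [-0.5, 0.1, -2.2]
width: 0.0496
```

```bash
cat > st.py <<'E'
from h import *
np.set_printoptions(precision=4,suppress=True)
st=get_state();M=np.array([.6609,.0032]);y=.1091;R=np.array([[np.cos(y),np.sin(y)],[-np.sin(y),np.cos(y)]])
m=R@(st['eef_pos'][:2]-M);f=R@st['force'][:2]
print(st['t'],st['eef_pos'],st['ee_rot'],'mount xy',m,'tip x',m[0]+.1184,'F',f,st['force'][2],'M',st['moment'],st['width'])
E
python3 st.py
```

```text
6.8 [ 0.4805 -0.0167  0.0275] [3.1393 0.0034 0.1156] mount xy [-0.1815 -0.0001] tip x -0.0631037918107698 F [-0.4455  0.1268] -2.2134116218755766 M [-0.0465  0.0773 -0.0062] 0.04959750553424233
```

>>> arm_command(fingers=[1,1,1,1,1], dp=[[0.006,0.0006,-0.0007],[0.006,0.0006,-0.0005],[0.006,0.0007,0],[0.004,0.0004,0],[0,0,0]], roll=[0,0,0,0,0])

```text
t: 7.3
eef_pos: [0.5053, -0.014, 0.0264]
ee_rot: [3.139, 0.002, 0.116]
force: [0.2, -1.6, -2.0]
width: 0.0496
```

```bash
python3 st.py; python3 look.py 5
```

```text
7.3 [ 0.5053 -0.014   0.0264] [3.1394 0.0024 0.1159] mount xy [-0.1565 -0.0001] tip x -0.0381201068600964 F [-0.0134 -1.6562] -1.9672509639100673 M [-0.0119  0.065  -0.0233] 0.04964895906177004
7.4 [ 0.50447636 -0.01411942  0.02631457] [3.13938131e+00 3.05726736e-03 1.15695714e-01] [ 0.34829737 -1.06813931 -2.58915667] [-0.04025342  0.02982752 -0.00293127] 0.04951120041485076
```

View pics/p_5.png

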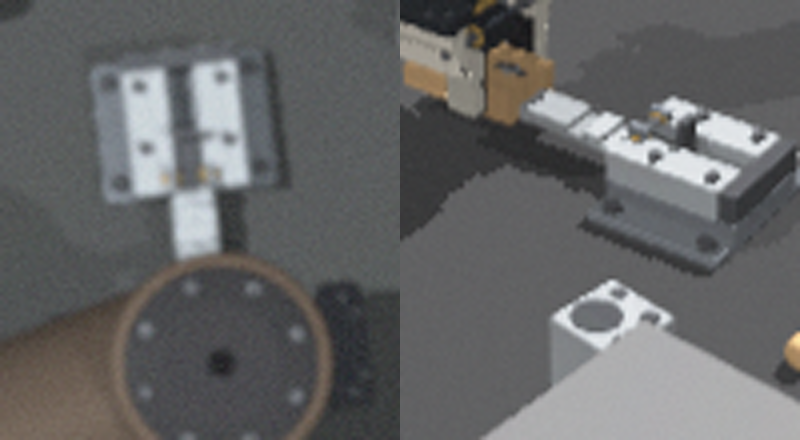

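The tang tip has entered the mouth (tang meets the mount at (195,190)) with no axial force. I'll keep going gently.

>>> arm_command(fingers=[1,1,1,1,1], dp=[[0.004,0.0004,0],[0.004,0.0004,0],[0.003,0.0003,0],[0,0,0],[0,0,0]], roll=[-0.002,0,0,0,0])

```text
t: 7.9
eef_pos: [0.5162, -0.013, 0.0265]
ee_rot: [3.139, 0.003, 0.114]
force: [0.1, -0.0, -2.1]
width: 0.0497
```

```bash
python3 st.py
```

```text
7.9 [ 0.5162 -0.013   0.0265] [3.1394 0.0029 0.1135] mount xy [-0.1456 -0.0003] tip x -0.02718932864659457 F [ 0.0849 -0.0429] -2.053358802001089 M [-0.0129  0.058   0.0652] 0.0497068043821811
```

>>> arm_command(fingers=[1,1,1,1], dp=[[0.003,0.0003,0],[0.003,0.0003,0],[0.003,0.0003,0],[0.002,0.0002,0]], roll=[0,0,0,0])

```text
t: 8.3
eef_pos: [0.5277, -0.0119, 0.0265]
ee_rot: [3.139, 0.003, 0.114]
force: [-0.7, 0.3, -1.1]
width: 0.0499
```

```bash
python3 st.py
```

```text
8.3 [ 0.5277 -0.0119  0.0265] [3.1394 0.0032 0.1136] mount xy [-0.1341 -0.0005] tip x -0.015663584165056588 F [-0.6391  0.3611] -1.0686369674102625 M [-0.0704  0.0606 -0.0324] 0.04992445939082934
```

>>> arm_command(fingers=[1,1,1,1], dp=[[0.003,0.0006,0],[0.003,0.0005,0],[0.002,0.0002,0],[0.002,0.0002,0]], roll=[-0.001,0,0,0])

```text
t: 8.7
eef_pos: [0.538, -0.0104, 0.0263]
ee_rot: [3.139, 0.005, 0.112]
force: [-3.8, 0.1, -1.7]
width: 0.0496
```

```bash
python3 st.py
```

```text
8.7 [ 0.538  -0.0104  0.0263] [3.1393 0.0046 0.1122] mount xy [-0.1236 -0.0001] tip x -0.005245075452505563 F [-3.7974  0.5595] -1.7314091703488508 M [-0.0112  1.4615  0.0421] 0.049578576527616866
```

>>> arm_command(fingers=[1,1,1], dp=[[0.003,0.0003,0],[0.003,0.0003,0],[0.003,0.0003,0]], roll=[0,0,0])

```text
t: 9.0
eef_pos: [0.5449, -0.0103, 0.0258]
ee_rot: [3.139, 0.009, 0.112]
force: [-5.1, -0.2, 1.6]
width: 0.0496
```

```bash
python3 st.py
```

```text
9.0 [ 0.5449 -0.0103  0.0258] [3.1387 0.0093 0.1115] mount xy [-0.1168 -0.0008] tip x 0.0016268244181298214 F [-5.0601  0.3743] 1.616975050215194 M [-0.1365  1.4551  0.0134] 0.04964827630703497
```

>>> arm_command(fingers=[1,1,1], dp=[[0.003,0.0006,0.0003],[0.003,0.0005,0],[0.003,0.0003,0]], roll=[0,0,0])

```text
t: 9.3
eef_pos: [0.5538, -0.0092, 0.0261]
ee_rot: [3.139, 0.011, 0.111]
force: [-3.3, 0.3, 0.7]
width: 0.0496
```

```bash
python3 st.py
```

```text
9.3 [ 0.5538 -0.0092  0.0261] [3.1385 0.0107 0.111 ] mount xy [-0.1078 -0.0006] tip x 0.010624657088667458 F [-3.2637  0.6273] 0.696150649410299 M [-0.1431  1.0343 -0.0119] 0.04958426084963721
```

>>> arm_command(fingers=[1,1,1], dp=[[0.003,0.0005,0],[0.002,0.0003,0],[0.002,0.0002,0]], roll=[0,0,0])

```text
t: 9.6
eef_pos: [0.5613, -0.0081, 0.026]
ee_rot: [3.139, 0.011, 0.111]
force: [-6.9, -0.5, 1.5]
width: 0.0497
```

```bash
python3 st.py
```

```text
9.6 [ 0.5613 -0.0081  0.026 ] [3.1385 0.0113 0.1108] mount xy [-0.1002 -0.0004] tip x 0.018207805984226777 F [-6.8881  0.2555] 1.5483273461522664 M [-0.1449  1.8567  0.0412] 0.049720745165562547
```

>>> arm_command(fingers=[1,1,1], dp=[[0.003,0.0005,0],[0.003,0.0003,0],[0.002,0.0002,0]], roll=[0,0,0])

```text
t: 9.9
eef_pos: [0.5673, -0.0078, 0.0254]
ee_rot: [3.138, 0.016, 0.11]
force: [-3.6, -0.5, 2.7]
width: 0.0498
```

```bash
python3 st.py; python3 look.py 6
```

```text
9.9 [ 0.5673 -0.0078  0.0254] [3.138  0.0161 0.1101] mount xy [-0.0943 -0.0007] tip x 0.0241194157801225 F [-3.5895 -0.0839] 2.704035304107408 M [-0.1402  1.0275 -0.0177] 0.04978740013153475
10.0 [ 0.56778976 -0.00762437  0.02548979] [3.13809298 0.0151055  0.11018913] [-3.80113263 -1.53436988  1.48124301] [-0.21944473  0.79408546 -0.02915185] 0.04981485356870482
```

View pics/p_6.png

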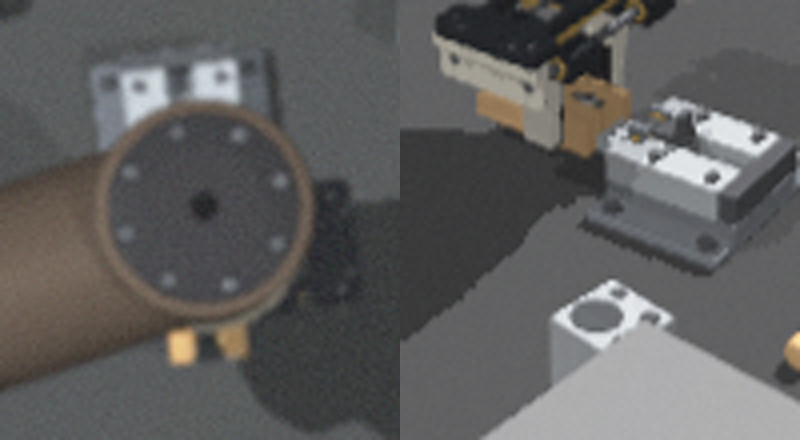

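The wood is about 20 mm off the mouth and the catch nose (685,125) looks lifted as it rides on the tooth. I'll continue.

>>> arm_command(fingers=[1,1,1], dp=[[0.003,0.0006,0.0004],[0.003,0.0004,0],[0.002,0.0002,0]], roll=[0,0,0])

```text
t: 10.3
eef_pos: [0.5762, -0.0063, 0.0259]
ee_rot: [3.138, 0.015, 0.11]
force: [-3.6, -1.8, 0.6]
width: 0.0497
```

```bash
python3 st.py
```

```text
10.3 [ 0.5762 -0.0063  0.0259] [3.1382 0.015  0.11  ] mount xy [-0.0852 -0.0003] tip x 0.033168180468994654 F [-3.7588 -1.3744] 0.5698445837216283 M [-0.1198  0.9278  0.0161] 0.0496573935764643
```

Now 1–2 mm steps, watching for the drop and the stop.

>>> arm_command(fingers=[1,1], dp=[[0.002,0.0002,0],[0.001,0.0001,0]], roll=[0,0])

```text
t: 10.5
eef_pos: [0.5797, -0.0059, 0.0257]
ee_rot: [3.138, 0.015, 0.11]
force: [-3.0, -0.9, -0.1]
width: 0.0495
```

```bash
python3 st.py
```

```text
10.5 [ 0.5797 -0.0059  0.0257] [3.1382 0.015  0.1101] mount xy [-0.0817 -0.0002] tip x 0.0366613482640544 F [-3.1057 -0.5171] -0.12610812940098426 M [-0.1157  0.8735  0.0157] 0.049501806719918266
```

>>> arm_command(fingers=[1,1], dp=[[0.0015,0.0002,0],[0,0,0]], roll=[0,0])

```text
t: 10.7
eef_pos: [0.5828, -0.0053, 0.0261]
ee_rot: [3.138, 0.013, 0.111]
force: [-0.9, -0.1, -0.7]
width: 0.0498
```

```bash
python3 st.py
```

```text
10.7 [ 0.5828 -0.0053  0.0261] [3.1384 0.0126 0.1106] mount xy [-0.0786  0.    ] tip x 0.03982556619517694 F [-0.8622  0.0362] -0.6974125346673093 M [-0.1004  0.1066  0.0349] 0.049805496873736255
```

>>> arm_command(fingers=[1,1], dp=[[0.001,0.0001,0],[0,0,0]], roll=[0,0])

```text
t: 10.9
eef_pos: [0.5828, -0.0054, 0.0258]
ee_rot: [3.138, 0.015, 0.11]
force: [-1.8, -0.9, 1.2]
width: 0.0493
```

```bash
python3 st.py; python3 look.py 7
```

```text
10.9 [ 0.5828 -0.0054  0.0258] [3.1382 0.0146 0.1104] mount xy [-0.0786 -0.0001] tip x 0.03983130738524639 F [-1.9367 -0.696 ] 1.1741204770986946 M [0.013  0.4243 0.0324] 0.04927383956986391
11.0 [ 0.58281689 -0.0054127   0.02586978] [3.13824688 0.01445059 0.11048883] [-2.78725213 -0.53997219  1.25956896] [-0.05382844  0.90094647  0.02632016] 0.049326075960128904
```

View pics/p_7.png

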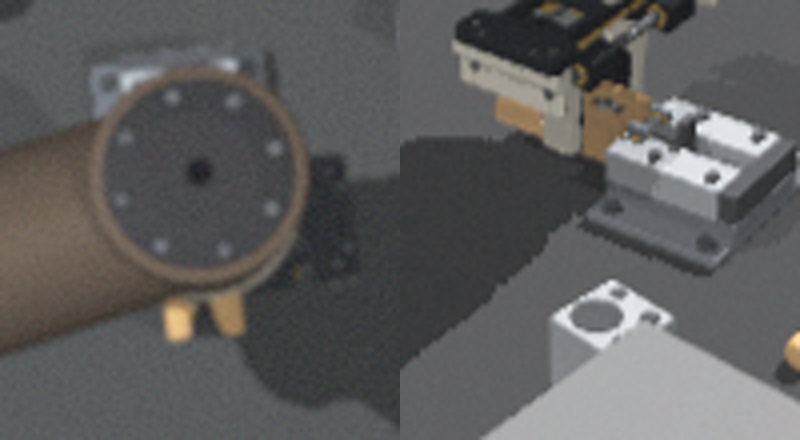

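```bash
python3 - <<'E'
from h import *
L=[cv2.resize(cv2.imread('pics/'+f)[205:245,265:305],None,fx=6.6,fy=6.6,interpolation=cv2.INTER_CUBIC) for f in('scene0.png','s_6.png','s_7.png')]
save(np.hstack(L),'pawl7.png')
E
```

```text
(no output)
```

View pics/pawl7.png

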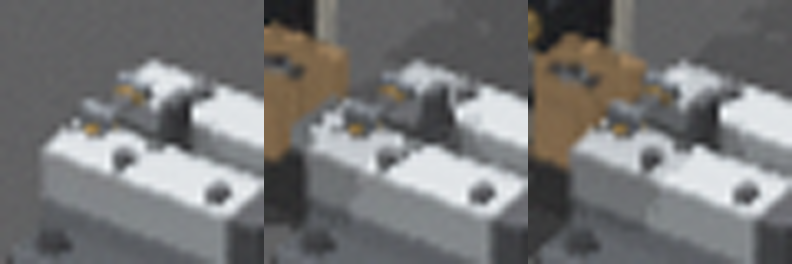

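The catch is back down in the right panel, as in the left panel at the start; it was lifted in the middle one. I'll press lightly once more to confirm it is against the stop.

>>> arm_command(fingers=[1,1], dp=[[0.002,0.0002,0],[0.001,0.0001,0]], roll=[0,0])

```text
t: 11.2
eef_pos: [0.5828, -0.0057, 0.0254]
ee_rot: [3.138, 0.02, 0.11]
force: [-5.4, 0.6, 4.4]
width: 0.0493
```

```bash
python3 st.py
```

```text
11.2 [ 0.5828 -0.0057  0.0254] [3.138  0.0197 0.11  ] mount xy [-0.0786 -0.0003] tip x 0.0398280438500551 F [-5.3086  1.1377] 4.403642527090766 M [0.3415 1.5753 0.1432] 0.04929619544690433
```

>>> arm_command(fingers=[1,1], dp=[[-0.002,-0.0002,0.0004],[0,0,0]], roll=[0,0])

```text
t: 11.4
eef_pos: [0.5828, -0.0053, 0.0265]
ee_rot: [3.138, 0.016, 0.111]
force: [-1.2, -0.2, -0.2]
width: 0.0499
```

```bash
python3 st.py
```

```text
11.4 [ 0.5828 -0.0053  0.0265] [3.1383 0.0158 0.1106] mount xy [-0.0786  0.    ] tip x 0.03980377416899192 F [-1.203  -0.0516] -0.2287977843996954 M [-0.1096  0.2477  0.0104] 0.049863247453207485
```

>>> arm_command(fingers=[1,1], dp=[[-0.002,-0.0002,0],[-0.001,-0.0001,0]], roll=[0,0])

```text
t: 11.6
eef_pos: [0.5806, -0.0054, 0.0265]
ee_rot: [3.139, 0.014, 0.111]
force: [-1.0, 0.1, -1.2]
width: 0.0499
```

```bash
python3 st.py
```

```text
11.6 [ 0.5806 -0.0054  0.0265] [3.1385 0.0141 0.1108] mount xy [-0.0808  0.0002] tip x 0.03760276197993037 F [-0.9834  0.177 ] -1.1797418526030468 M [-0.0053 -0.1504 -0.0051] 0.04985594550284516
```

>>> arm_command(fingers=[1,1], dp=[[-0.001,-0.0001,0],[-0.001,-0.0001,0]], roll=[0,0])

```text
t: 11.8
eef_pos: [0.5795, -0.0053, 0.0266]
ee_rot: [3.139, 0.012, 0.111]
force: [4.9, -0.5, -3.1]
width: 0.0499
```

```bash
python3 st.py
```

```text
11.8 [ 0.5795 -0.0053  0.0266] [3.1387 0.0122 0.111 ] mount xy [-0.0819  0.0004] tip x 0.036507340358407386 F [ 4.7913 -1.0685] -3.0819585746982368 M [-0.0398 -1.4775 -0.0061] 0.04988658132462461
```

>>> arm_command(fingers=[1,1], dp=[[-0.002,-0.0002,0],[-0.002,-0.0002,0]], roll=[0,0])

```text
t: 12.0
eef_pos: [0.5795, -0.0052, 0.0275]
ee_rot: [3.139, 0.005, 0.112]
force: [8.5, -2.3, -7.2]
width: 0.0497
```

```bash
python3 st.py
```

```text
12.0 [ 0.5795 -0.0052  0.0275] [3.1387 0.0048 0.1121] mount xy [-0.0818  0.0005] tip x 0.0365667710665363 F [ 8.2111 -3.2164] -7.185410674918721 M [-1.0697 -2.8663 -0.1692] 0.04972144024186257
```

>>> arm_command(fingers=[1,1,1], dp=[[-0.0025,-0.0004,-0.0006],[-0.0025,-0.0004,-0.0004],[-0.0025,-0.0003,-0.0004]], roll=[0,0,0])

```text
t: 12.3
eef_pos: [0.5795, -0.0053, 0.027]
ee_rot: [3.139, -0.009, 0.114]
force: [10.7, -2.3, -8.4]
width: 0.0496
```

```bash
python3 st.py
```

```text
12.3 [ 0.5795 -0.0053  0.027 ] [ 3.139  -0.0086  0.1136] mount xy [-0.0818  0.0005] tip x 0.03657344857860584 F [10.3791 -3.4672] -8.431501395496943 M [-1.0245 -3.1407 -0.1879] 0.04960580341844474
```

The catch held 10.4 N with no movement. I'll relax and let go.

>>> arm_command(fingers=[1,1,1], dp=[[0.0005,0,0],[0,0,0],[0,0,0]], roll=[0,0,0])

```text
t: 12.6
eef_pos: [0.5796, -0.0054, 0.0261]
ee_rot: [3.139, -0.008, 0.113]
force: [2.8, -0.6, -4.0]
width: 0.0496
```

```bash
python3 st.py
```

```text
12.6 [ 0.5796 -0.0054  0.0261] [ 3.1389 -0.0075  0.1132] mount xy [-0.0817  0.0003] tip x 0.036666769993773454 F [ 2.7416 -0.9323] -4.009969957863457 M [-0.0493 -0.6229  0.0375] 0.049648473384347636
```

>>> arm_command(fingers=[-0.5,-1,-1,-1,-1,-1], dp=[[0,0,0],[0,0,0],[0,0,0],[0,0,0],[0,0,0],[0,0,0]], roll=[0,0,0,0,0,0])

```text
t: 13.2
eef_pos: [0.5792, -0.0054, 0.0272]
ee_rot: [3.139, -0.007, 0.114]
force: [-0.3, -0.2, -1.7]
width: 0.0869
```

>>> arm_command(fingers=[-1,-1,-1,-1,-1,-1,-1,-1], dp=[[0,0,0.01],[0,0,0.02],[0,0,0.03],[0,0,0.03],[-0.02,0.03,0.03],[-0.02,0.045,0.02],[0,0.045,0.01],[0,0.045,0]], roll=[0,0,0,0,0,0,0,0])

```text
t: 14.0
eef_pos: [0.5371, 0.1572, 0.1877]
ee_rot: [3.14, -0.009, 0.106]
force: [1.3, 0.3, 1.3]
width: 0.0878
```

>>> arm_command(fingers=[-1,-1,-1,-1,-1,-1], dp=[[0,0.045,0],[0,0.045,0],[0,0.03,0],[0,0,0],[0,0,0],[0,0,0]], roll=[0,0,0,0,0,0])

```text
t: 14.6
eef_pos: [0.5357, 0.2877, 0.1942]
ee_rot: [-3.139, -0.015, 0.112]
force: [0.5, 0.2, -0.4]
width: 0.0877
```

```bash
python3 st.py; python3 look.py 8; python3 - <<'E'
from h import *
L=[cv2.resize(cv2.imread('pics/'+f)[200:240,255:305],None,fx=8,fy=8,interpolation=cv2.INTER_CUBIC) for f in('scene0.png','s_8.png')]
save(np.hstack(L),'pawl8.png')
E
```

```text
14.6 [0.5357 0.2877 0.1942] [-3.1386 -0.0151  0.1119] mount xy [-0.0935  0.2965] tip x 0.02493160831964497 F [0.5014 0.0968] -0.3727695485676522 M [-0.1318  0.0177  0.0556] 0.0876698784631245
14.7 [0.53587172 0.2872104  0.19415444] [-3.13854286 -0.01512889  0.1109584 ] [0.59905079 0.54477232 0.42094419] [-0.05434115  0.08743706 -0.0063821 ] 0.08764011178676524
```

View pics/p_8.png

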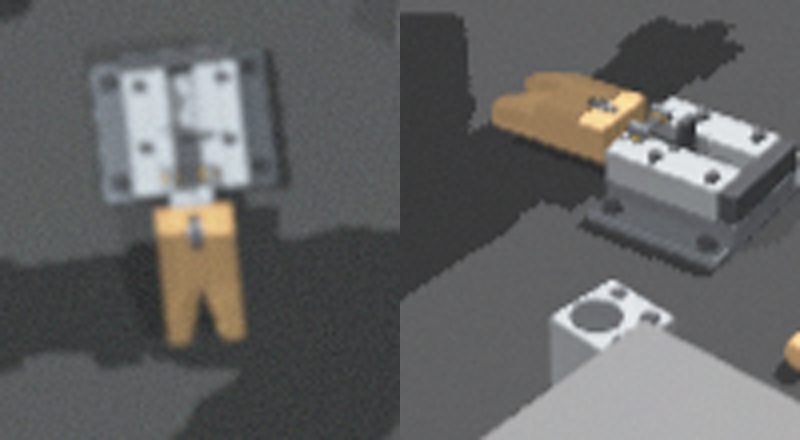

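View pics/pawl8.png

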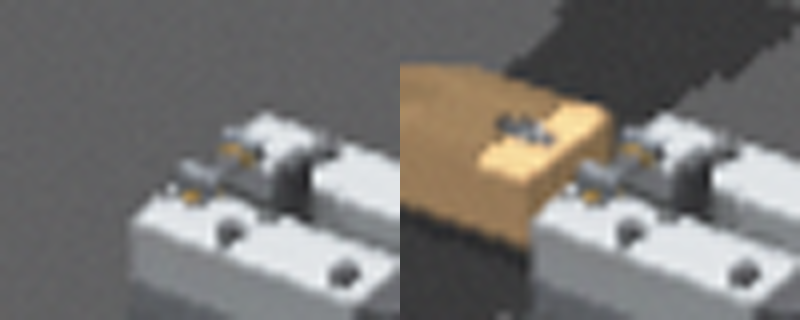

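View pics/t_8.png

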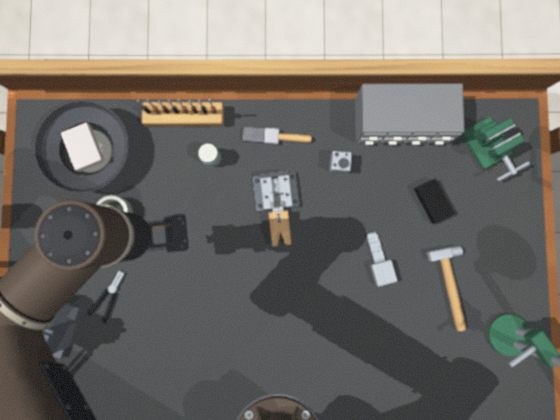

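The pin sits in the mount with the catch down, its nose (690,180) as at the start. The wood is about 11 mm off the mouth, as expected, and the other things are where they were. I'm handing it in.

```bash
python3 -c "
from station import *
print(job_done())"
```

```text
the job is handed in; nothing more can be done
None
```

The wooden bench pin is in the mount, caught in the last notch, and it held a pull of about 1 kg. I handed the job in at about 15 s; the hand-in gives no verdict.

- **Insertion:** The tang slid in with at most about 7 N of push measured. It passed the first notch, then the resistance dropped as the catch clicked into the last one. A further light press of about 5 N moved nothing, so the pin was against the stop.
- **Tug:** Pulling back took up about 3 mm of play, then the catch bit. It held about 10.4 N along the mount (10.7 N on the world x axis) without moving. I then relaxed the pull, opened the gripper and moved the arm clear.
- **Last pictures:** The catch is down, as it was at the start, and the wood stands about 11 mm off the mouth, which fits home plus the play. The other things on the bench look unmoved, and the gripper is touching nothing.

During the tug the gripper also pulled upward on the pin by about 8 N, because I can't command its pitch. It did no damage that I could see. No check failed or disagreed.

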